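# Set the flat to away at the hall console

### The arm

A 6-joint arm with a two-finger parallel gripper is mounted at the origin on the work surface. World frame = base frame: x ahead of the robot, y to its left, z up, the work surface at z = 0. Lengths are in m, angles in degrees, forces in N, time in s.
With the tool pointing down it reaches from about 0.3 to 0.75 m from the base axis. Payload 8.5 kg.
Tool frame: the origin (TCP) lies midway between the tips of the shut fingers; the grasp point (between the pads) lies 19 mm behind it; z points along the fingers, y is the line along which they close (so a half turn about z gives the same grasp; the last joint's range is limited). The gripper opens to 85 mm and grips with 20 to 120 N. Pads are 22 mm wide; open, the fingers measure 114 mm over their backs; the gripper's body (76 mm by 85 mm) begins 54 mm behind the grasp point. The pads swing forward as they close: fully open they stand 13 mm farther back than shut.
Start: joints at [-86.706, 21.807, 74.336, -0, 83.858, -12.336], TCP at [0.148, -0.53, 0.231] pointing down, gripper open.
Joint ranges: [-178.18, 178.18], [-50.72, 133.34], [12.68, 142.11], [-81.47, 261.47], [9.98, 163.14], [-165.26, 165.26]. Speed limits (degrees/s): [136.94, 136.94, 180, 180, 180, 180].

### API

Orientations are given as a 3x3 rotation matrix whose columns are the frame's x, y, z axes.
In Python, from rig import env gives the robot as it stands. The module is installed in compiled form; this text tells all that it offers.
- The arm moves only by the tool jog_arm, never from a script. Its argument "targets" is a list of rows, each a list of 6 numbers: the shift along the tool's x, y, z in cm, then the turn, a rotation vector about the tool's x, y, z in degrees. A call has 1 to 8 rows; each row is the pose to reach, as a shift and turn from the pose commanded when the call began, along the tool's axes at that moment; what a row does not reach only later rows make up. A row lasts 1/12 s, in which the tool goes at most 41.7 mm and 7.16 degrees, less where a joint would pass 70% of its speed; a pose out of reach is approached as far as the arm can. A call with a gripper value outside its range is refused whole. "hand" is the opening, from 0 (shut) to 1 (fully open), set as the call begins (left out, the last holds). The fingers move at their own pace and stop on an object; "newtons" is the grip in N (left out, the last holds). Time passes only in rows, so rows that repeat a pose let the fingers close. It gives the time, the measured TCP pose, the force, the opening and the grip force at its end, in the units of the state.
- env.observe(): the state, without advancing time (a new reading comes with each control period).
- env.get_image(name): name is "scene" or "top" or "wrist"; returns a dict with "frame" (384x512x3 uint8, red, green, blue), "depth" (384x512 float32, m along the optical axis (not along the pixel's ray), 0 where there is no reading), "fovy" (degrees; the focal length in pixels is half the picture's height over the tangent of half this angle, whatever the lens; pixels are square), "cx", "cy" (the principal point, pixels), "cam_to_world" (4x4, takes a point from camera to world coordinates). Camera axes: x right, y down, z forward; pixel columns grow to the right and rows downward; lengths in m; the calibration is good to about 2 mm. A picture is of the moment at which its call begins.
- env.close_job(): hands the job in; it is judged then, once.
Trained networks look in the newest picture that a camera, given by its name, has taken for a name from the list of things; names that differ only in an ending like _2 or _b are one class to them, and where a whole thing is asked for, a point or a joint stands for the part that bears it (a point fixed in the world has none). Each returns a list of dicts, best first, with "score" (0 to 1); they miss things now and then, are a little off and sometimes report something else, mostly with a low value. They report only what shows in the picture. A call takes as long as a camera call. They do not tell look-alikes from the thing itself.
- env.regions_of(camera, target): "pixels" (384x512 bool, what is visible of it) and "point" ([row, column] in pixels, amid what is visible of it).
The state is a dict: "time_s": time; "q": joint angles; "qvel": joint speeds; "joint_efforts": joint torques, N m; "position": TCP position; "tool_rot": TCP orientation; "ft_force": force on the tool from outside, world axes, zero at the start; "wrist_torque": the same for the moment, N m; "grip_width": finger opening in m; "gripper_force": force on a finger pad.
Only numpy, scipy, OpenCV 4.12 (cv2) and the standard library are available. Lean on these libraries where they do the work, as an engineer would, in place of code of your own. Each camera call takes 0.05 s, during which the arm holds its last target. There are 200 camera calls.

### The job

You are leaving the flat: on the hall console, press down the raised, ridged end of the rocker on the large square switch (lights), then on the round switch (heating) and last on the long narrow switch (alarm), so that each tips fully over and stays. Press lightly from above with the fingertips, and do not pick up, tip or shift the loose-standing switches. Leave the small square switch (fridge) as it is and everything else on the console in its place.

Things in the scene. Friction and masses are not known exactly. Their poses are not given: they have to be found in the camera images.
- lights_base: large square wireless switch (lights), grey housing, white rocker, loose on the console, about 0.4 kg; housing 84 x 84 mm, rocker plate 68 x 68 mm; housing 16 mm high. Origin: centre of its underside; z up, x to the rocker's ridged end. The plate, 8 mm thick, pivots at its middle about y, 30 mm above the console; the pivot is sprung: pressed, it sinks 1 mm per 3 N, 6 mm at most
- lights (a joint): tilt of the lights rocker, rad: 0 = at home (ridged end fully up), 0.30 = away (ridged end fully down, at its stop); starts at 0 to 0.04; stays where it is left; stiff with friction of about 0.08 N m, no spring (about 3 N at its press point)
- lights_press (a point): press point on top of the lights rocker plate, 24 mm from the pivot towards the ridged end (edge at 34 mm; black rubber ridge under 1 mm high, 6 mm wide, 5 mm in from it). Moves with the plate: about 38 mm above the console at joint 0, 30 mm at 0.30. x axis: from pivot to ridged end (level at joint 0, then dipping by the joint value); y: along the pivot
- heating_base: round wireless switch (heating), grey housing, white rocker, loose on the console, about 0.4 kg; housing 96 mm across, round plate 76 mm across; housing 16 mm high. Origin: centre of its underside; z up, x to the rocker's ridged end. The plate, 8 mm thick, pivots at its middle about y, 30 mm above the console; the pivot is sprung: pressed, it sinks 1 mm per 3 N, 6 mm at most
- heating (a joint): tilt of the heating rocker, rad: 0 = at home (ridged end fully up), 0.30 = away (ridged end fully down, at its stop); starts at 0 to 0.04; stays where it is left; stiff with friction of about 0.08 N m, no spring (about 3 N at its press point)
- heating_press (a point): press point on top of the heating rocker plate, 26 mm from the pivot towards the ridged end (edge at 38 mm; black rubber ridge under 1 mm high, 6 mm wide, 5 mm in from it). Moves with the plate: about 38 mm above the console at joint 0, 30 mm at 0.30. x axis: from pivot to ridged end (level at joint 0, then dipping by the joint value); y: along the pivot
- alarm_base: long narrow wireless switch (alarm), grey housing, white rocker, loose on the console, about 0.4 kg; housing 110 mm long (its x) x 50 mm wide, rocker plate 90 x 36 mm; housing 16 mm high. Origin: centre of its underside; z up, x to the rocker's ridged end. The plate, 8 mm thick, pivots at its middle about y, 30 mm above the console; the pivot is sprung: pressed, it sinks 1 mm per 3 N, 6 mm at most
- alarm (a joint): tilt of the alarm rocker, rad: 0 = at home (ridged end fully up), 0.30 = away (ridged end fully down, at its stop); starts at 0 to 0.04; stays where it is left; stiff with friction of about 0.08 N m, no spring (about 2 N at its press point)
- alarm_press (a point): press point on top of the alarm rocker plate, 32 mm from the pivot towards the ridged end (edge at 45 mm; black rubber ridge under 1 mm high, 6 mm wide, 5 mm in from it). Moves with the plate: about 39 mm above the console at joint 0, 29 mm at 0.30. x axis: from pivot to ridged end (level at joint 0, then dipping by the joint value); y: along the pivot
- fridge_base: small square wireless switch (fridge), grey housing, white rocker, loose on the console, about 0.4 kg; housing 60 x 60 mm, rocker plate 46 x 46 mm; housing 16 mm high. Origin: centre of its underside; z up, x to the rocker's ridged end. The plate, 8 mm thick, pivots at its middle about y, 30 mm above the console; the pivot is sprung: pressed, it sinks 1 mm per 3 N, 6 mm at most
- fridge (a joint): tilt of the fridge rocker, rad: 0 = at home (ridged end fully up), 0.30 = away (ridged end fully down, at its stop); starts at 0 to 0.04; stays where it is left; stiff with friction of about 0.08 N m, no spring
- polish_tin: bystander, loose: flat round dark steel shoe polish tin, 70 mm across, 24 mm high; origin at the centre of its underside
- cream_jar: bystander, loose: amber hand-cream jar with white cap, 56 mm across, 50 mm high; origin at the centre of its underside
- candle_holder: bystander, loose: small brass candle holder, 60 mm across the foot, 48 mm high; origin at the centre of its underside
- door_key: bystander, loose: brass key lying flat with a wooden tag, 110 mm long along its x, 8 mm high; origin at the centre of its underside (of the key's round bow, 13 mm radius; the blade runs to +x, the tag to -x)
- key_bowl: bystander, loose: blue ceramic bowl, 120 mm across, 45 mm high; origin at the centre of its underside
- glasses_case: bystander, loose: grey spectacles case, 55 x 150 x 36 mm (x, y, z); origin at the centre of its underside
- wallet: bystander, loose: brown leather wallet, 90 x 110 x 18 mm (x, y, z); origin at the centre of its underside
Not all that is in view belongs to the job. Leave any green or red look-alike of the alarm_base alone.

How it is judged:
By the outcome, as a careful person would: the job done as asked, in the order asked, and still so for the second after the job is handed in, with the robot touching nothing.
It also fails if it takes over 51 s, if anything falls off the work surface, if the arm or the gripper's body presses on something with over 40 N, if the wrist force passes 120 N, or if a joint passes its speed limit or range.

## Working session

There is one attempt and no reset: what is moved stays moved. The work goes in short steps, Python scripts to look and compute and a tool call to move; the robot and the scene stay as the last step left them, time stands still between calls to the robot, and variables do not carry over. Pictures are saved under pics/ and viewed, at most 10 in all, crops included, and the job is handed in when it is done.

Besides the shell and the picture viewer there is one more tool, called after "Emit:" as a command line: name --pt "numbers of a row" for each row, then --argument value for the rest. jog_arm: Moves the arm, as the interface text tells. Its arguments: {"type":"object","properties":{"targets":{"type":"array","items":{"type":"array","items":{"type":"number"}}},"hand":{"type":"number"},"newtons":{"type":"number"}},"required":["targets"]}

```bash
mkdir -p pics; cat > h.py <<'E'
from rig import env
import numpy as np, cv2
def K(im): return 192/np.tan(np.radians(im['fovy'])/2)
def cloud(im):
    d=im['depth'].astype(float); f=K(im); v,u=np.mgrid[0:384,0:512]
    P=np.stack([(u-im['cx'])/f*d,(v-im['cy'])/f*d,d],-1); T=im['cam_to_world']
    W=P@T[:3,:3].T+T[:3,3]; W[d==0]=np.nan; return W
E
python3 - <<'E'
from h import *
o=env.observe(); print(o['time_s'],o['position'],o['tool_rot'],o['ft_force'])
ims={}
for c in('top','scene'):
    im=env.get_image(c); ims[c]=im
    print(c,im['fovy'],im['cx'],im['cy'],im['cam_to_world'].round(3).tolist())
    W=cloud(im)
    for n in('lights_base','heating_base','alarm_base','fridge_base'):
        for r in env.regions_of(c,n)[:4]:
            m=r['pixels']; p=W[m]; p=p[~np.isnan(p[:,0])]
            print(c,n,round(r['score'],2),np.round(r['point']),m.sum(),np.median(p,0).round(3),np.percentile(p[:,2],95).round(3))
np.savez('a.npz',**{c+k:ims[c][k] for c in ims for k in('frame','depth','cam_to_world','fovy','cx','cy')})
cv2.imwrite('pics/top.png',cv2.resize(ims['top']['frame'][...,::-1],(800,600),interpolation=3))
cv2.imwrite('pics/scene.png',cv2.resize(ims['scene']['frame'][...,::-1],(800,600),interpolation=3))
E
```

```text
0.0 [ 0.14816622 -0.52935671  0.23071848] [[ 9.63014782e-01  2.69448556e-01 -7.00081012e-05]
 [ 2.69448372e-01 -9.63013748e-01  1.44760025e-03]
 [ 3.22635033e-04 -1.41292401e-03 -9.99998950e-01]] [-0.74956087  0.97350101  0.09019359]
top 45.916582765932304 252.5389242504924 188.11849398802585 [[0.009, -0.978, 0.21, 0.249], [-1.0, -0.008, 0.006, -0.084], [-0.004, -0.21, -0.978, 1.522], [0.0, 0.0, 0.0, 1.0]]
top lights_base 0.74 [186. 252.] 600 [ 0.583 -0.072  0.031] 0.04
top heating_base 0.83 [203. 200.] 628 [0.508 0.088 0.031] 0.04
top alarm_base 0.92 [261. 345.] 329 [ 0.329 -0.377  0.028] 0.038
top alarm_base 0.91 [214. 316.] 491 [ 0.478 -0.28   0.029] 0.04
top alarm_base 0.66 [184. 250.] 401 [ 0.586 -0.07   0.034] 0.041
top alarm_base 0.57 [166. 364.] 452 [ 0.647 -0.456  0.029] 0.041
top fridge_base 0.86 [194. 142.] 315 [0.55  0.293 0.03 ] 0.04
top fridge_base 0.44 [202. 202.] 397 [0.512 0.091 0.034] 0.041
scene 56.160947410692415 253.96169627544558 183.96896233099508 [[-0.144, 0.853, -0.501, 1.039], [0.99, 0.12, -0.079, 0.018], [-0.007, -0.507, -0.862, 0.907], [0.0, 0.0, 0.0, 1.0]]
scene lights_base 0.7 [271. 383.] 1492 [0.729 0.294 0.035] 0.038
scene lights_base 0.58 [204. 246.] 907 [ 0.595 -0.075  0.031] 0.038
scene heating_base 0.68 [188. 307.] 873 [0.524 0.085 0.031] 0.038
scene alarm_base 0.86 [208. 104.] 792 [ 0.66  -0.457  0.028] 0.04
scene alarm_base 0.78 [165. 180.] 635 [ 0.49  -0.281  0.029] 0.039
scene alarm_base 0.78 [122. 168.] 562 [ 0.339 -0.355  0.019] 0.04
scene fridge_base 0.96 [210. 379.] 510 [0.564 0.288 0.03 ] 0.037
```

View pics/top.png

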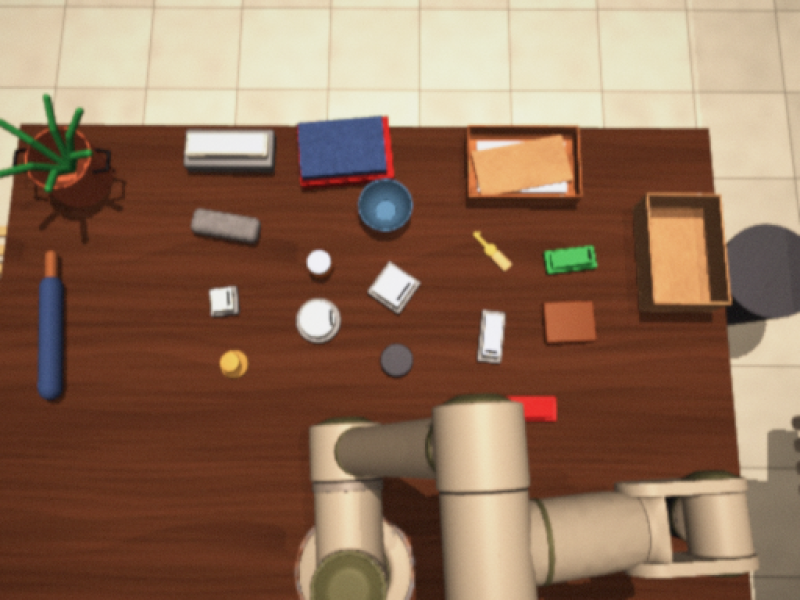

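View pics/scene.png

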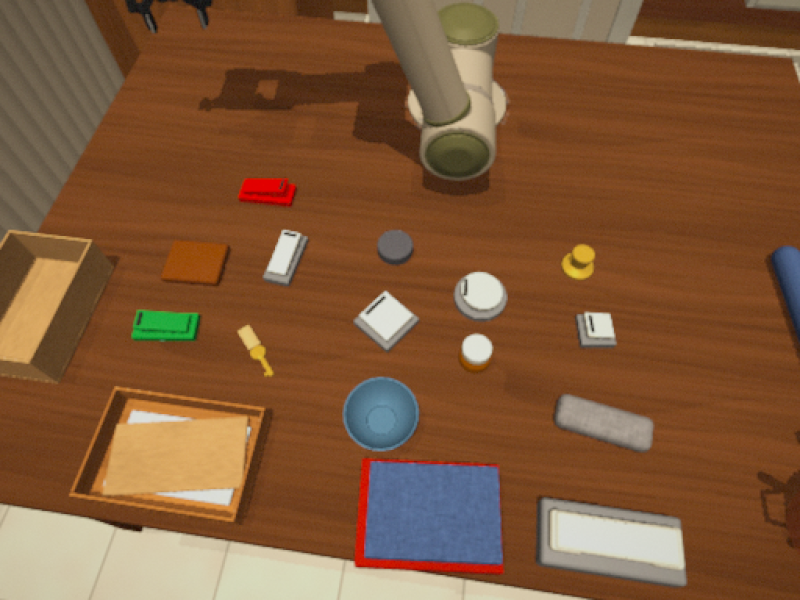

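The white/grey alarm candidate is at top (491,336), green is at (570,260) and red at (533,408). The white one fits, since the coloured ones are the look-alikes. Lights is at (394,287), heating at (318,320) and fridge at (224,301). Next I'll enlarge a crop to confirm these and find the ridges.

```bash
python3 - <<'E'
from h import *
a=np.load('a.npz')
G={'lights':(.585,-.073),'heating':(.515,.087),'alarm':(.484,-.28)}
tiles=[]
for c in('top','scene'):
    im={k:a[c+k] for k in('frame','depth','cam_to_world','fovy','cx','cy')}
    W=cloud(im); fr=im['frame'].astype(int); row=[]
    for n,g in G.items():
        near=np.hypot(W[...,0]-g[0],W[...,1]-g[1])<.065
        m=fr.min(-1); gray=(fr.max(-1)-m)<40
        hs=near&(W[...,2]>.010)
        pl=near&(W[...,2]>.027)
        rect=cv2.minAreaRect(W[pl][:,:2].astype(np.float32)*1000)
        rh=cv2.minAreaRect(W[hs][:,:2].astype(np.float32)*1000)
        # plate interior dark
        er=cv2.erode(pl.astype(np.uint8),np.ones((3,3)))>0
        dk=er&(fr.max(-1)<110)
        print(c,n,'plate',np.round(rect[0]),np.round(rect[1]),round(rect[2]),'hous',np.round(rh[0]),np.round(rh[1]),round(rh[2]),'dark',dk.sum(),W[dk].mean(0).round(4) if dk.any() else '', 'z',np.median(W[pl][:,2]).round(4))
        v,u=np.argwhere(pl).mean(0).astype(int)
        row.append(cv2.resize(im['frame'][v-24:v+24,u-24:u+24,::-1],(264,264),interpolation=2))
    tiles.append(np.hstack(row))
cv2.imwrite('pics/crop.png',np.vstack(tiles))
E
```

```text
top lights plate [587. -71.] [69. 68.] 55 hous [584. -75.] [93. 85.] 54 dark 0  z 0.0343
top heating plate [513.  91.] [73. 73.] 39 hous [512.  91.] [93. 92.] 1 dark 0  z 0.0342
top alarm plate [ 480. -282.] [36. 90.] 82 hous [ 480. -282.] [ 51. 110.] 83 dark 0  z 0.0342
scene lights plate [587. -75.] [68. 68.] 55 hous [587. -75.] [83. 84.] 55 dark 15 [ 0.5758 -0.0966  0.0387] z 0.0339
scene heating plate [513.  87.] [74. 74.] 14 hous [517.  87.] [86. 94.] 4 dark 10 [0.514  0.0599 0.0378] z 0.0342
scene alarm plate [ 480. -286.] [37. 89.] 84 hous [ 481. -286.] [ 50. 110.] 82 dark 7 [ 0.4449 -0.2813  0.0395] z 0.0343
```

View pics/crop.png

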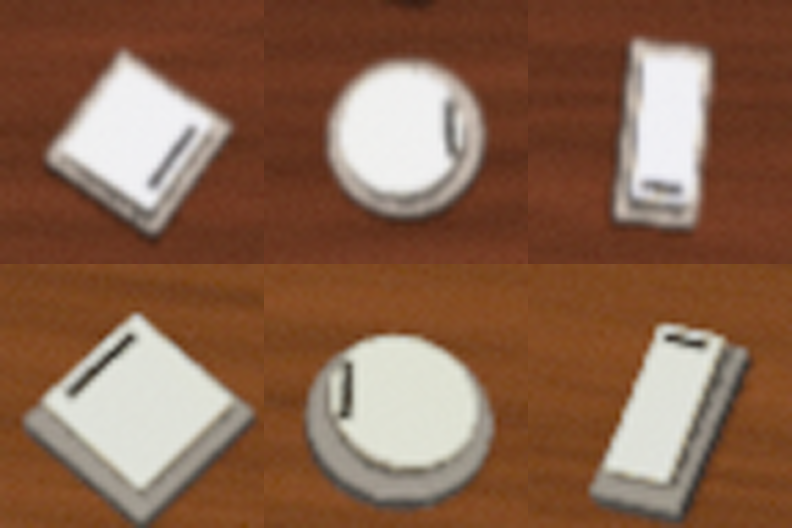

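Both views show the ridges as dark bars. Lights points lower-right in top (−x,−y), heating right (−y) and alarm toward the robot (−x). The white/grey switch is the alarm. Sizes match (plates 68, 74 and 36x90 mm; tops about 34–39 mm).

```bash
cat > mv.py <<'E'
import sys
from h import *
from scipy.spatial.transform import Rotation as R
x,y,z,yaw=map(float,sys.argv[1:5]); o=env.observe(); T=np.array(o['tool_rot'])
# yaw: world angle of tool x, tool pointing down
c,s=np.cos(np.radians(yaw)),np.sin(np.radians(yaw))
D=np.array([[c,s,0],[s,-c,0],[0,0,-1]])
print('shift cm',(T.T@(np.array([x,y,z])-o['position'])*100).round(2),'turn',np.degrees(R.from_matrix(T.T@D).as_rotvec()).round(2),o['position'].round(4) if hasattr(o['position'],'round') else o['position'],o['time_s'],np.round(o['ft_force'],2))
E
python3 mv.py .5715 -.095 .08 55
```

```text
shift cm [ 52.48 -30.45  15.13] turn [-1.000e-02 -0.000e+00 -3.937e+01] [ 0.1482 -0.5296  0.2313] 0.5 [-0.6  -0.08  0.03]
```

Emit:
jog_arm --pt "52.5 -30.4 15.1 0 0 -39.4" --pt "52.5 -30.4 15.1 0 0 -39.4" --pt "52.5 -30.4 15.1 0 0 -39.4" --pt "52.5 -30.4 15.1 0 0 -39.4" --pt "52.5 -30.4 15.1 0 0 -39.4" --pt "52.5 -30.4 15.1 0 0 -39.4" --pt "52.5 -30.4 15.1 0 0 -39.4" --pt "52.5 -30.4 15.1 0 0 -39.4" --hand 0 --newtons 20

```text
time_s: 1.17
position: [0.3752, -0.2966, 0.1506]
tool_rot: [[0.573, 0.819, 0.0], [0.819, -0.573, -0.001], [-0.0, 0.001, -1.0]]
ft_force: [-0.2, -0.7, 0.1]
grip_width: 0.0001
gripper_force: 0.0
```

```bash
python3 mv.py .5715 -.095 .08 55
```

```text
shift cm [27.77  4.53  7.06] turn [0.04 0.01 0.03] [ 0.3752 -0.2966  0.1506] 1.1667 [-0.16 -0.68  0.08]
```

Emit:
jog_arm --pt "27.8 4.5 7.1 0 0 0" --pt "27.8 4.5 7.1 0 0 0" --pt "27.8 4.5 7.1 0 0 0" --pt "27.8 4.5 7.1 0 0 0" --pt "27.8 4.5 7.1 0 0 0" --pt "27.8 4.5 7.1 0 0 0" --pt "27.8 4.5 7.1 0 0 0" --pt "27.8 4.5 7.1 0 0 0"

```text
time_s: 1.83
position: [0.573, -0.0912, 0.0779]
tool_rot: [[0.569, 0.822, -0.001], [0.822, -0.569, 0.002], [0.001, -0.001, -1.0]]
ft_force: [-1.4, -0.1, -0.6]
grip_width: 0.0001
gripper_force: 0.0
```

Emit:
jog_arm --pt "0 0 0 0 0 0" --pt "0 0 0 0 0 0"

```text
time_s: 2.0
position: [0.5701, -0.0963, 0.0798]
tool_rot: [[0.573, 0.82, -0.0], [0.82, -0.573, -0.0], [-0.0, -0.0, -1.0]]
ft_force: [-0.4, 0.0, -0.0]
grip_width: -0.0001
gripper_force: 0.0
```

```bash
python3 mv.py .5715 -.095 .05 55; python3 - <<'E'
from h import *
im=env.get_image('wrist'); W=cloud(im)
cv2.imwrite('pics/w1.png',cv2.resize(im['frame'][...,::-1],(800,600)))
g=(.587,-.073)
pl=(np.hypot(W[...,0]-g[0],W[...,1]-g[1])<.065)&(W[...,2]>.027)&(W[...,2]<.045)
print(cv2.minAreaRect(W[pl][:,:2].astype(np.float32)*1000),np.nanpercentile(W[pl][:,2],[5,50,95]))
E
```

```text
shift cm [0.19 0.04 2.98] turn [-0.01  0.02  0.05] [ 0.5701 -0.0963  0.0798] 2.0 [-0.43  0.03 -0.  ]
((587.4065551757812, -73.37114715576172), (66.80559539794922, 68.25285339355469), 55.09062957763672) [0.03009543 0.03373053 0.03786667]
```

View pics/w1.png

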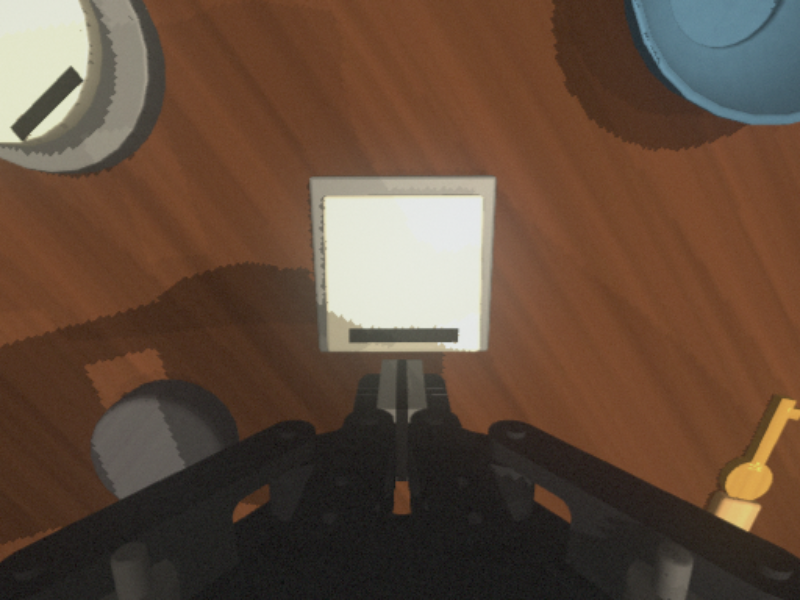

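Lights plate centre (587,−73) and angle 55° are confirmed from the wrist view, with the ridge at pixel (404,336) just under the fingers. Pressing now.

Emit:
jog_arm --pt "0.2 0 1.5 0 0 0" --pt "0.2 0 3.2 0 0 0" --pt "0.2 0 3.7 0 0 0" --pt "0.2 0 4.1 0 0 0" --pt "0.2 0 4.4 0 0 0" --pt "0.2 0 4.7 0 0 0" --pt "0.2 0 4.9 0 0 0" --pt "0.2 0 4.9 0 0 0"

```text
time_s: 2.72
position: [0.5716, -0.0951, 0.0313]
tool_rot: [[0.573, 0.819, 0.001], [0.819, -0.573, -0.001], [-0.0, 0.001, -1.0]]
ft_force: [-2.0, -3.7, 4.8]
grip_width: -0.0
gripper_force: 2.3
```

Emit:
jog_arm --pt "0 0 0.1 0 0 0" --pt "0 0 0.1 0 0 0"

```text
time_s: 2.88
position: [0.5717, -0.0949, 0.0303]
tool_rot: [[0.573, 0.819, 0.001], [0.819, -0.573, -0.001], [-0.0, 0.001, -1.0]]
ft_force: [-1.7, -3.8, 5.5]
grip_width: -0.0002
gripper_force: 2.6
```

Emit:
jog_arm --pt "0 0 0.1 0 0 0" --pt "0 0 0.1 0 0 0"

```text
time_s: 3.05
position: [0.5717, -0.0949, 0.0292]
tool_rot: [[0.573, 0.819, 0.001], [0.819, -0.573, -0.001], [-0.0, 0.001, -1.0]]
ft_force: [-1.5, -5.0, 5.3]
grip_width: 0.0002
gripper_force: 2.9
```

Emit:
jog_arm --pt "0 0 0.1 0 0 0" --pt "0 0 0.1 0 0 0"

```text
time_s: 3.22
position: [0.5717, -0.0949, 0.0283]
tool_rot: [[0.573, 0.819, 0.001], [0.819, -0.573, -0.001], [-0.0, 0.001, -1.0]]
ft_force: [-3.1, -5.0, 7.2]
grip_width: -0.0002
gripper_force: 4.0
```

Emit:
jog_arm --pt "-0.05 0 0.05 0 0 0" --pt "-0.05 0 0.1 0 0 0" --pt "-0.05 0 0.1 0 0 0"

```text
time_s: 3.47
position: [0.5717, -0.095, 0.0276]
tool_rot: [[0.573, 0.819, 0.002], [0.819, -0.573, -0.001], [0.001, 0.002, -1.0]]
ft_force: [-2.0, -3.5, 7.9]
grip_width: -0.0001
gripper_force: 4.8
```

Emit:
jog_arm --pt "-0.05 0 0.05 0 0 0" --pt "-0.05 0 0.1 0 0 0" --pt "-0.05 0 0.1 0 0 0"

```text
time_s: 3.72
position: [0.5717, -0.0951, 0.0269]
tool_rot: [[0.573, 0.819, 0.003], [0.819, -0.573, -0.0], [0.001, 0.002, -1.0]]
ft_force: [-1.9, -1.4, 11.3]
grip_width: -0.0002
gripper_force: 5.6
```

The force now climbs at the spring rate, so the rocker looks to be at its stop. I'll lift off and check.

Emit:
jog_arm --pt "0 0 -1 0 0 0" --pt "0 0 -3 0 0 0" --pt "0 0 -5.3 0 0 0" --pt "0 0 -5.3 0 0 0" --pt "0 0 -5.3 0 0 0"

```text
time_s: 4.13
position: [0.5713, -0.0949, 0.0797]
tool_rot: [[0.573, 0.82, 0.002], [0.82, -0.573, 0.0], [0.001, 0.002, -1.0]]
ft_force: [-0.9, -0.1, -0.4]
grip_width: 0.0001
gripper_force: 0.0
```

```bash
cat > chk.py <<'E'
import sys
from h import *
gx,gy,a=map(float,sys.argv[1:4]); cams=sys.argv[4:] or ['wrist']
for c in cams:
    im=env.get_image(c); W=cloud(im)
    near=(np.hypot(W[...,0]-gx,W[...,1]-gy)<.065)
    pl=near&(W[...,2]>.026)&(W[...,2]<.045); hs=near&(W[...,2]>.010)&(W[...,2]<.045)
    d=np.array([np.cos(np.radians(a)),np.sin(np.radians(a))])
    P=W[pl]; r=(P[:,:2]-[gx,gy])@d
    k=abs(r)<.022
    s=np.polyfit(r[k],P[k,2],1)
    rr=lambda m:[np.round(q,1) for q in cv2.minAreaRect(W[m][:,:2].astype(np.float32)*1000)]
    print(c,'slope',s.round(3),'tilt est',round(.15-s[0],3),'plate',rr(pl),'hous',rr(hs),pl.sum())
E
python3 chk.py .5874 -.0734 -125 wrist scene; python3 mv.py .514 .060 .08 15
```

```text
wrist slope [-0.152  0.034] tilt est 0.302 plate [array([587.2, -73.6]), array([67.8, 68.4]), np.float64(55.1)] hous [array([587.2, -73.7]), array([84.4, 84.1]), np.float64(55.3)] 9599
scene slope [-0.154  0.035] tilt est 0.304 plate [array([586.9, -75.4]), array([69., 68.]), np.float64(56.5)] hous [array([586.8, -75.2]), array([85.2, 84.4]), np.float64(55.6)] 529
shift cm [  9.45 -13.5   -0.17] turn [-9.000e-02  3.000e-02  4.004e+01] [ 0.5704 -0.0948  0.0781] 4.2333 [ 0.   -0.12 -0.72]
```

Lights tilt measures 0.30 and the housing has not moved. Next is heating.

```bash
python3 mv.py .514 .060 .08 92
```

```text
shift cm [  9.45 -13.5   -0.17] turn [-9.000e-02 -3.000e-02 -3.696e+01] [ 0.5704 -0.0948  0.0781] 4.2333 [ 0.   -0.12 -0.72]
```

Emit:
jog_arm --pt "9.5 -13.5 0 0 0 -37" --pt "9.5 -13.5 0 0 0 -37" --pt "9.5 -13.5 0 0 0 -37" --pt "9.5 -13.5 0 0 0 -37" --pt "9.5 -13.5 0 0 0 -37" --pt "9.5 -13.5 0 0 0 -37" --pt "9.5 -13.5 0 0 0 -37" --pt "9.5 -13.5 0 0 0 -37"

```text
time_s: 4.9
position: [0.515, 0.0592, 0.0783]
tool_rot: [[-0.031, 1.0, -0.001], [1.0, 0.031, 0.0], [0.0, -0.001, -1.0]]
ft_force: [0.6, 0.0, 0.4]
grip_width: -0.0002
gripper_force: 0.0
```

```bash
python3 chk.py .513 .089 -88; python3 - <<'E'
from h import *
im=env.get_image('wrist'); W=cloud(im); fr=im['frame'].astype(int)
pl=(np.hypot(W[...,0]-.513,W[...,1]-.089)<.05)&(W[...,2]>.027)&(W[...,2]<.045)
c=cv2.minEnclosingCircle(W[pl][:,:2].astype(np.float32)*1000)
dk=(cv2.erode(pl.astype(np.uint8),np.ones((7,7)))>0)&(fr.max(-1)<90)
p=W[dk]; print(c,dk.sum(),p.mean(0),cv2.minAreaRect(p[:,:2].astype(np.float32)*1000))
k=pl; A=np.c_[W[k][:,:2],np.ones(k.sum())]; s=np.linalg.lstsq(A,W[k][:,2],rcond=None)[0]
print('dir',np.degrees(np.arctan2(s[1],s[0])),env.observe()['position'])
E
```

```text
wrist slope [0.116 0.034] tilt est 0.034 plate [array([513.3,  89.4]), array([74.9, 74.3]), np.float64(1.8)] hous [array([513.3,  89.5]), array([95.4, 94.1]), np.float64(2.4)] 9981
((513.157958984375, 89.51866149902344), 37.79753112792969) 264 [0.51633726 0.05999098 0.0382515 ] ((514.2589111328125, 59.8751106262207), (32.465087890625, 5.946998119354248), 4.161350727081299)
dir -87.51607302755549 [0.51501322 0.05895388 0.0785044 ]
```

Emit:
jog_arm --pt "0.25 0 1.5 0 0 0" --pt "0.25 0 3.1 0 0 0" --pt "0.25 0 3.6 0 0 0" --pt "0.25 0 4.0 0 0 0" --pt "0.25 0 4.3 0 0 0" --pt "0.2 0 4.6 0 0 0" --pt "0.2 0 4.8 0 0 0" --pt "0.2 0 4.8 0 0 0"

```text
time_s: 5.67
position: [0.5149, 0.0615, 0.0311]
tool_rot: [[-0.035, 0.999, 0.001], [0.999, 0.035, -0.001], [-0.001, 0.001, -1.0]]
ft_force: [-0.6, -1.9, 3.6]
grip_width: 0.0001
gripper_force: 2.0
```

Emit:
jog_arm --pt "-0.05 0 0.1 0 0 0" --pt "-0.05 0 0.15 0 0 0" --pt "-0.05 0 0.15 0 0 0"

```text
time_s: 5.92
position: [0.5149, 0.0614, 0.0296]
tool_rot: [[-0.035, 0.999, 0.001], [0.999, 0.035, -0.0], [-0.0, 0.001, -1.0]]
ft_force: [0.3, -2.9, 4.2]
grip_width: 0.0003
gripper_force: 2.2
```

Emit:
jog_arm --pt "-0.05 0 0.1 0 0 0" --pt "-0.05 0 0.15 0 0 0" --pt "-0.05 0 0.15 0 0 0"

```text
time_s: 6.17
position: [0.5149, 0.0612, 0.0281]
tool_rot: [[-0.035, 0.999, 0.001], [0.999, 0.035, 0.0], [0.0, 0.001, -1.0]]
ft_force: [-0.4, -0.4, 7.7]
grip_width: 0.0003
gripper_force: 3.5
```

Emit:
jog_arm --pt "0 0 0.05 0 0 0" --pt "0 0 0.1 0 0 0" --pt "0 0 0.1 0 0 0"

```text
time_s: 6.42
position: [0.515, 0.0612, 0.0273]
tool_rot: [[-0.035, 0.999, 0.001], [0.999, 0.035, 0.0], [0.0, 0.001, -1.0]]
ft_force: [-0.7, 0.6, 9.4]
grip_width: 0.0004
gripper_force: 4.5
```

Emit:
jog_arm --pt "0 0 -1 0 0 0" --pt "0 0 -3 0 0 0" --pt "0 0 -5.2 0 0 0" --pt "0 0 -5.2 0 0 0" --pt "0 0 -5.2 0 0 0"

```text
time_s: 6.83
position: [0.5149, 0.0611, 0.0796]
tool_rot: [[-0.036, 0.999, 0.002], [0.999, 0.036, 0.0], [0.0, 0.002, -1.0]]
ft_force: [-0.1, -0.3, 0.0]
grip_width: 0.0002
gripper_force: 0.0
```

```bash
python3 chk.py .5132 .0895 -87.5; python3 mv.py .445 -.280 .08 -8
```

```text
wrist slope [-0.153  0.034] tilt est 0.303 plate [array([513. ,  89.2]), array([74.9, 75. ]), np.float64(27.6)] hous [array([513.2,  89.9]), array([95.5, 93.3]), np.float64(2.6)] 9380
shift cm [-33.84  -8.14  -0.14] turn [-2.0000e-02 -0.0000e+00  1.0003e+02] [0.5144 0.0611 0.0787] 6.8833 [-0.12 -0.17 -1.06]
```

Heating is at 0.30 too and unmoved. Next is the alarm, the white/grey one.

Emit:
jog_arm --pt "-33.8 -8.1 -1 0 0 100" --pt "-33.8 -8.1 -1 0 0 100" --pt "-33.8 -8.1 -1 0 0 100" --pt "-33.8 -8.1 -1 0 0 100" --pt "-33.8 -8.1 -1 0 0 100" --pt "-33.8 -8.1 -1 0 0 100" --pt "-33.8 -8.1 -1 0 0 100" --pt "-33.8 -8.1 -1 0 0 100"

```text
time_s: 7.55
position: [0.4472, -0.2671, 0.0874]
tool_rot: [[0.825, 0.564, -0.002], [0.564, -0.825, 0.002], [-0.0, -0.002, -1.0]]
ft_force: [0.6, -0.1, 0.0]
grip_width: -0.0001
gripper_force: 0.0
```

```bash
python3 mv.py .445 -.280 .08 -8
```

```text
shift cm [-0.91  0.94  0.73] turn [-0.13  0.07 42.36] [ 0.4472 -0.2671  0.0874] 7.55 [ 0.58 -0.13  0.  ]
```

Emit:
jog_arm --pt "0 0 0.5 0 0 40" --pt "0 0 0.5 0 0 40" --pt "0 0 0.5 0 0 40" --pt "0 0 0.5 0 0 40" --pt "0 0 0.5 0 0 40" --pt "0 0 0.5 0 0 40" --pt "0 0 0.5 0 0 40" --pt "0 0 0.5 0 0 40"

```text
time_s: 8.22
position: [0.4482, -0.2653, 0.0825]
tool_rot: [[0.996, -0.089, -0.001], [-0.089, -0.996, 0.001], [-0.001, -0.001, -1.0]]
ft_force: [-0.1, 0.2, 0.4]
grip_width: 0.0001
gripper_force: 0.0
```

```bash
python3 chk.py .480 -.284 172; python3 mv.py .447 -.279 .08 -8; python3 - <<'E'
from h import *
im=env.get_image('wrist'); cv2.imwrite('pics/w3.png',cv2.resize(im['frame'][...,::-1],(800,600)))
E
```

```text
wrist slope [0.114 0.034] tilt est 0.036 plate [array([ 481.3, -284.6]), array([36.2, 89.6]), np.float64(83.2)] hous [array([ 481.3, -284.6]), array([ 50.2, 109.8]), np.float64(83.1)] 6955
shift cm [-0.01  1.37  0.27] turn [-0.05  0.06  2.88] [ 0.4483 -0.2654  0.0828] 8.2667 [ 0.41 -0.74 -0.28]
```

View pics/w3.png

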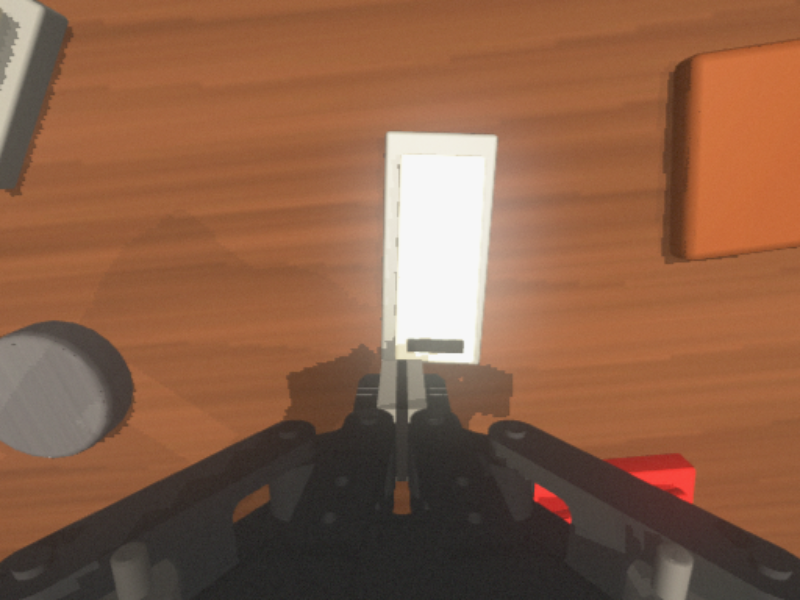

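The alarm plate is white and its ridge at pixel (435,346) is 15 mm to the right of the fingers. The red look-alike at (640,480) stays clear. I'll align first, then press.

Emit:
jog_arm --pt "0.1 1.5 0 0 0 2" --pt "0.1 1.5 1.5 0 0 2" --pt "0.1 1.5 3.2 0 0 2" --pt "0.1 1.5 3.9 0 0 2" --pt "0.1 1.5 4.4 0 0 2" --pt "0.1 1.5 4.8 0 0 2" --pt "0.05 1.5 5.1 0 0 2" --pt "0.05 1.5 5.1 0 0 2"

```text
time_s: 8.98
position: [0.4477, -0.2809, 0.0325]
tool_rot: [[0.992, -0.126, 0.0], [-0.126, -0.992, -0.001], [0.0, 0.001, -1.0]]
ft_force: [-0.4, -0.5, 2.1]
grip_width: -0.0001
gripper_force: 1.0
```

Emit:
jog_arm --pt "-0.05 0 0.1 0 0 0" --pt "-0.05 0 0.15 0 0 0" --pt "-0.05 0 0.15 0 0 0"

```text
time_s: 9.23
position: [0.4476, -0.2809, 0.0314]
tool_rot: [[0.992, -0.126, 0.001], [-0.126, -0.992, -0.001], [0.001, 0.001, -1.0]]
ft_force: [0.2, -0.3, 2.5]
grip_width: 0.0002
gripper_force: 1.5
```

Emit:
jog_arm --pt "-0.05 0 0.1 0 0 0" --pt "-0.05 0 0.15 0 0 0" --pt "-0.05 0 0.15 0 0 0"

```text
time_s: 9.48
position: [0.4469, -0.2807, 0.0295]
tool_rot: [[0.992, -0.126, 0.001], [-0.126, -0.992, -0.001], [0.001, 0.0, -1.0]]
ft_force: [1.2, -0.6, 3.0]
grip_width: -0.0002
gripper_force: 1.4
```

Emit:
jog_arm --pt "0 0 0.1 0 0 0" --pt "0 0 0.15 0 0 0" --pt "0 0 0.15 0 0 0"

```text
time_s: 9.73
position: [0.4469, -0.2807, 0.028]
tool_rot: [[0.992, -0.126, 0.0], [-0.126, -0.992, -0.0], [0.001, 0.0, -1.0]]
ft_force: [2.1, -2.0, 6.0]
grip_width: 0.0001
gripper_force: 2.3
```

Emit:
jog_arm --pt "0 0 0.1 0 0 0" --pt "0 0 0.15 0 0 0" --pt "0 0 0.15 0 0 0"

```text
time_s: 9.98
position: [0.4469, -0.2807, 0.0268]
tool_rot: [[0.992, -0.127, 0.001], [-0.127, -0.992, -0.001], [0.001, 0.001, -1.0]]
ft_force: [0.8, -0.6, 8.3]
grip_width: -0.0003
gripper_force: 3.9
```

Emit:
jog_arm --pt "0 0 -1 0 0 0" --pt "0 0 -3 0 0 0" --pt "0 0 -5.5 0 0 0" --pt "0 0 -7.5 0 0 0" --pt "0 0 -7.5 0 0 0" --pt "0 0 -7.5 0 0 0"

```text
time_s: 10.48
position: [0.4464, -0.2802, 0.102]
tool_rot: [[0.992, -0.126, 0.0], [-0.126, -0.992, -0.0], [0.0, 0.0, -1.0]]
ft_force: [-0.4, -0.5, -0.8]
grip_width: -0.0003
gripper_force: 0.0
```

```bash
python3 chk.py .4813 -.2846 173 wrist scene; python3 chk.py .5874 -.0734 -125 scene;python3 chk.py .5132 .0895 -87.5 scene; python3 - <<'E'
from h import *
im=env.get_image('scene'); cv2.imwrite('pics/s2.png',cv2.resize(im['frame'][...,::-1],(800,600)))
E
```

```text
wrist slope [-0.152  0.034] tilt est 0.302 plate [array([ 481.2, -284.5]), array([36. , 89.4]), np.float64(83.1)] hous [array([ 481.6, -284.5]), array([ 50.1, 109.3]), np.float64(83.1)] 5660
scene slope [-0.156  0.034] tilt est 0.306 plate [array([ 480.2, -285.6]), array([36.6, 90.4]), np.float64(84.6)] hous [array([ 479.8, -285.7]), array([ 50.7, 111.7]), np.float64(83.7)] 297
scene slope [-0.15   0.035] tilt est 0.3 plate [array([586.3, -75.5]), array([68.1, 68.2]), np.float64(54.8)] hous [array([586., -75.]), array([84.9, 85.7]), np.float64(55.5)] 530
scene slope [-0.149  0.035] tilt est 0.299 plate [array([512.6,  86. ]), array([74.9, 71.9]), np.float64(4.7)] hous [array([517.3,  85.6]), array([93.9, 86.2]), np.float64(69.8)] 510
```

View pics/s2.png

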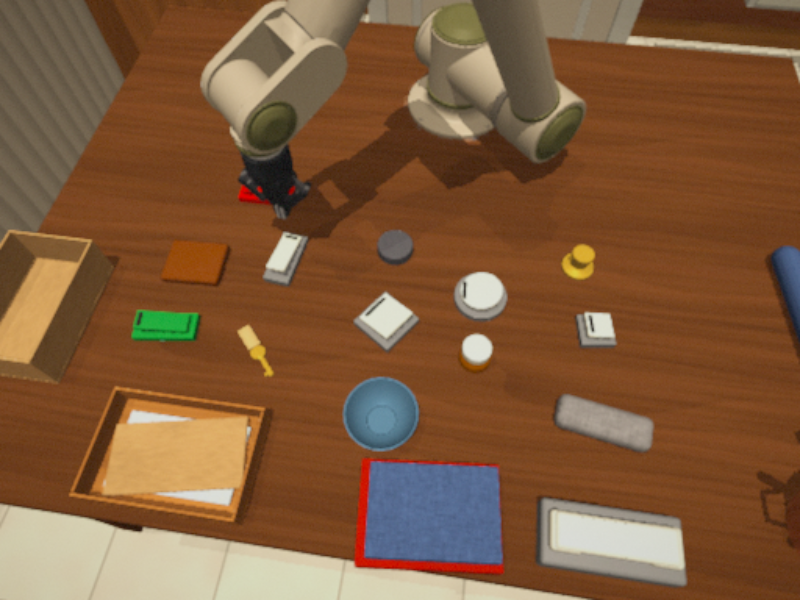

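All three rockers are tipped to about 0.30. The picture shows everything in its place (lights (386,318), heating (481,294), alarm (287,258), fridge (597,328) untouched) and the gripper clear.

```bash
python3 -c "
from rig import env
print(env.close_job())"
```

```text
the job is handed in; nothing more can be done
None
```

I pressed lights, heating and alarm in that order; each measured about 0.30 rad tilt (fully over) afterwards with its housing unmoved, the fridge switch and everything else were left in place, and I handed the job in at about 11 s.

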